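# Function-test a push-pull switch on the repair bench

## Task

The pull switch with the round knob has just been repaired and needs a quick test: pull its knob straight up until it snaps to its on position, leave it out for about a second, then push it fully back in and let go. The switch with the T-shaped handle feeds other gear: leave that one pushed in.

Things in the scene. Friction and masses are not known exactly. Their poses are not given: they have to be found in the camera images.
- round_grip (a point): Middle of the round black knob to be tested, an upright cylinder 34 mm in diameter, 26 mm high, on a 10 mm stem above a fixed grey switch box (76 x 76 mm, 50 mm high, with small flange and gland). Pushed in, this point is 78 mm above the worktop, 13 mm below the knob's top, and the knob's underside is 15 mm above the box; pulled out, all is 20 mm higher. z is up, the way of pull.
- round_pull (a joint): Travel of the round knob in m: 0 = fully in (off), 0.020 = fully out (on), both hard stops. An over-centre spring snaps it to the nearer end and keeps it there; it takes about 4 N to move it off either stop (up to 6 N when moved fast); let go 3 mm or more past the middle, it runs on to the stop by itself.
- tee_grip (a point): The T-shaped handle of the other switch, to be left alone: a black cross bar 60 x 16 x 16 mm along its y axis on an identical grey box, at least 150 mm from the other; this point is on the pull axis, 13 mm below the top of the bar and 78 mm above the worktop when pushed in.
- tee_pull (a joint): Travel of the T handle in m: 0 = fully in (off), 0.020 = fully out (on); same snap spring.

How it is judged (in metres and radians):
On the way, in this order (a step that is already met when the one before it is completed fails the run):
1. the round knob is pulled out to on and left out for a moment (value of joint round_pull above 0.016 m), for 0.5 s.
2. the round knob is pushed fully back in (value of joint round_pull below 0.003 m), for 0.2 s.
At the end, for the whole second after the job is handed in: The round knob has been out (beyond 16 of its 20 mm) for at least 0.5 s and is fully in again (within 3 mm); the T handle is in (within 3 mm) (value of joint each of round_pull, tee_pull below 0.003 m); the robot touches nothing.
It fails at once if the T-handled switch is pulled out (more than 8 mm) (value of joint tee_pull above 0.008 m).
It also fails if it takes over 32 s, if anything falls off the work surface, if the arm or the gripper's body presses on something with over 40 N, if the wrist force passes 120 N, or if a joint passes its speed limit or range.

## Robot

A 7-joint arm with a two-finger parallel gripper is mounted at the origin on a cart in front of the work surface, level with it; the furniture and walls round the work are solid. World frame = base frame: x ahead of the robot, y to its left, z up, the work surface at z = 0. Lengths are in m, angles in degrees, forces in N, time in s.
With the tool pointing down it reaches from about 0.425 to 0.875 m from the base axis. Payload 8.4 kg.
Tool frame: the origin (TCP) lies between the finger pads; the fingertips stand 22 mm ahead of it and the grasp point (between the pads) lies 3 mm ahead of it; x points along the fingers, y is the direction in which the jaws open and shut, and the axes are right-handed (so a half turn about x gives the same grasp; the last joint's range is limited). The gripper opens to 85 mm and grips with 20 to 120 N. Pads are 22 mm wide; open, the fingers measure 114 mm over their backs; the gripper's body (76 mm by 85 mm) begins 54 mm behind the grasp point. The pads swing forward as they close: fully open they stand 13 mm farther back than shut.
Start: joints at [59.404, 19.091, 2.286, 83.961, -0.768, 76.965, -3.352], TCP at [0.274, -0.59, 0.214] pointing down, gripper open.
Joint ranges: [-147.57, 147.57], [-21.85, 119.76], [-74.77, 79.35], [14.55, 137.4], [-85.83, 265.84], [4.83, 119.75], [-152.11, 152.11]. Speed limits (degrees/s): [127.2, 127.2, 159.86, 159.86, 180, 180, 180].

## Interface

Orientations are given as [roll, pitch, yaw] about the fixed x, y, z axes, in that order (R = Rz(yaw) Ry(pitch) Rx(roll)).
In Python, from bench import env gives the robot as it stands.
- The arm moves only by the tool arm_command, never from a script. Its argument "rows" is a list of rows, each a list of 3 entries, a list of its own where there are three numbers: the shift along the world's x, y, z in m, then the turn about the world's z in rad, then the closure, from 0 (fully open) to 1 (shut). A call has 1 to 20 rows; each row shifts and turns the commanded pose from where the row before left it; what a row does not reach is not made up. A row lasts 1/10 s, in which the tool goes at most 50 mm and 8.59 degrees, less where a joint would pass 70% of its speed; a pose out of reach is approached as far as the arm can. A call with a gripper value outside its range is refused whole. The fingers move at their own pace and stop on an object; the grip force is fixed at half the most. Time passes only in rows, so rows that do not move let the fingers close. It gives the time, the measured TCP pose, the force and the opening at its end, in the units of the state.
- env.read_state(): the state, without advancing time (a new reading comes with each control period).
- env.capture(name): name is "scene" or "top" or "wrist"; returns a dict with "frame" (384x512x3 uint8, blue, green, red), "K" (3x3 intrinsics, pixels), "k1" (the pictures are not rectified: a ray, as slopes to the right and down, at radius r is drawn at 1 + k1 r^2 times it, then the intrinsics apply), "position" and "orientation" of the camera in the world; the wrist camera has in their place "hand_eye" (4x4, takes a point from camera to tool coordinates, whose origin is the TCP and whose axes are the tool frame's). Camera axes: x right, y down, z forward; pixel columns grow to the right and rows downward; lengths in m; the calibration is good to about 2 mm. A picture is of the moment at which its call begins: read the wrist's pose just before it. There is no depth.
- env.job_done(): hands the job in, once; it reports no verdict.
Trained networks look in the newest picture that a camera, given by its name, has taken for a name from the list of things; names that differ only in an ending like _2 or _b are one class to them, and where a whole thing is asked for, a point or a joint stands for the part that bears it (a point fixed in the world has none). Each returns a list of dicts, best first, with "conf" (0 to 1); they miss things now and then, are a little off and sometimes report something else, mostly with a low value. They report only what shows in the picture. A call takes as long as a camera call.
- env.find_in(target, camera): "location" ([row, column] in pixels, amid what is visible of it).
- env.landmark_of(target, camera): "location" ([row, column] in pixels: a listed point, or the origin of a listed thing).
The state is a dict: "time": time; "q": joint angles; "qvel": joint speeds; "joint_efforts": joint torques, N m; "ee_pos": TCP position; "ee_rot": TCP orientation; "force": force on the tool from outside, world axes, zero at the start; "ft_torque": the same for the moment, N m; "width": finger opening in m.
Only numpy, scipy, OpenCV 4.12 (cv2) and the standard library are available. Lean on these libraries where they do the work, as an engineer would, in place of code of your own. Each camera call takes 0.05 s, during which the arm holds its last target. There are 200 camera calls.

## Working session

There is one attempt and no reset: what is moved stays moved. The work goes in short steps, Python scripts to look and compute and a tool call to move; the robot and the scene stay as the last step left them, time stands still between calls to the robot, and variables do not carry over. Pictures are saved under pics/ and viewed, about 8 in all and at most 12, crops included, and the job is handed in when it is done.

Besides the shell and the picture viewer there is one more tool, called as a command line: name --argument value ..., lists and objects as JSON in quotes. arm_command: Moves the arm, as the interface text tells. Its arguments: {"type":"object","properties":{"rows":{"type":"array","items":{"type":"array"}}},"required":["rows"]}

```bash
mkdir -p pics
cat > h.py <<'E'
import numpy as np, cv2
from scipy.spatial.transform import Rotation as R
from bench import env
def rot(o):
    o=np.array(o,float)
    return o if o.shape==(3,3) else R.from_euler('xyz',o,degrees=True).as_matrix()
def ray(c,px,st=None):
    K=np.array(c["K"]); u=np.array([(px[1]-K[0,2])/K[0,0],(px[0]-K[1,2])/K[1,1]]); k=c["k1"]; s=u.copy()
    for _ in range(20): s=u/(1+k*(s@s))
    d=np.array([s[0],s[1],1])
    if "hand_eye" in c:
        H=np.array(c["hand_eye"]); Rt=rot(st["ee_rot"])
        return np.array(st["ee_pos"])+Rt@H[:3,3], Rt@H[:3,:3]@d
    return np.array(c["position"]), rot(c["orientation"])@d
def atz(c,px,z,st=None):
    o,d=ray(c,px,st); return o+d*(z-o[2])/d[2]
E
python3 - <<'E'
from h import *
st=env.read_state(); print(st)
ims=[]
for n in ["scene","top"]:
    c=env.capture(n); print(n,c["position"],c["orientation"],c["k1"])
    im=c["frame"].copy()
    for t in ["round_grip","tee_grip"]:
        for f in (env.landmark_of,env.find_in):
            for r in f(t,n)[:3]:
                print(n,t,f.__name__,r,atz(c,r["location"],.078).round(4))
    ims.append(im)
cv2.imwrite("pics/a.png",cv2.resize(np.vstack(ims),(400*1,600)) if 0 else ims[0]); cv2.imwrite("pics/b.png",ims[1])
E
```

```text
{'time': 0.0, 'q': array([59.40428919, 19.13297007,  2.28463702, 84.01206042, -0.76808559,
       76.96539926, -3.35199473]), 'qvel': array([-0.0479028 , -0.03163964,  0.06782354,  0.01992012,  0.0074826 ,
       -0.05738613, -0.03938388]), 'joint_efforts': array([-1.95905835e-03, -6.58556843e+01,  1.36478730e+00, -4.05556011e+01,
        1.67888962e-02,  1.26450291e-02,  9.81488171e-06]), 'ee_pos': array([ 0.27356178, -0.58908657,  0.21299908]), 'ee_rot': array([-86.26636249,  89.90481301, 118.64430905]), 'force': array([0.05222107, 0.57073004, 0.65224522]), 'ft_torque': array([-0.01757494,  0.03188872,  0.01994816]), 'width': 0.08534032837146525}
scene [0.12352155 0.2583224  0.67026641] [-130.49388412   -0.38506966 -141.89089033] 0.038346830976728564
scene round_grip call {'location': [182.0, 292.7], 'conf': 0.78} [ 0.5175 -0.3792  0.078 ]
scene round_grip call {'location': [180.3, 293.6], 'conf': 0.59} [ 0.5194 -0.3856  0.078 ]
scene tee_grip call {'location': [230.2, 225.0], 'conf': 0.78} [ 0.5356 -0.1672  0.078 ]
scene tee_grip call {'location': [229.7, 227.5], 'conf': 0.61} [ 0.5326 -0.1714  0.078 ]
top [ 0.49967346 -0.25040407  0.97022997] [-177.25226324   -0.51436161  -89.55968022] -0.154734399080475
top round_grip call {'location': [213.5, 314.7], 'conf': 0.52} [ 0.5122 -0.3908  0.078 ]
top round_grip call {'location': [213.0, 314.7], 'conf': 0.73} [ 0.5131 -0.3908  0.078 ]
top tee_grip call {'location': [202.9, 207.7], 'conf': 0.54} [ 0.5314 -0.1797  0.078 ]
top tee_grip call {'location': [201.4, 203.7], 'conf': 0.66} [ 0.5343 -0.1718  0.078 ]
```

View pics/a.png

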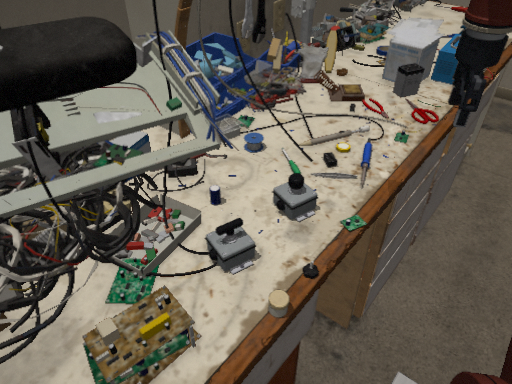

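View pics/b.png

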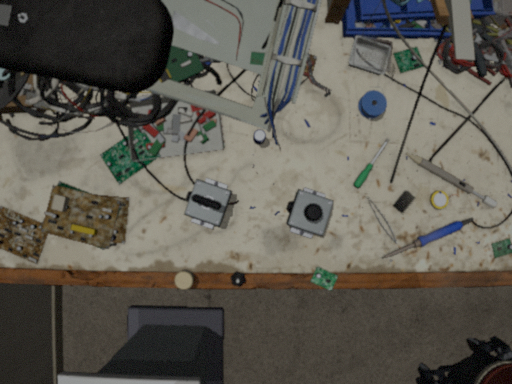

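The top view shows the round knob at about row 212, col 313, and the T handle at about row 201, col 208. The networks agree with this. I'll move to above the knob at the same height.

arm_command --rows '[[[0.024,0.02,0],0,0],[[0.024,0.02,0],0,0],[[0.024,0.02,0],0,0],[[0.024,0.02,0],0,0],[[0.024,0.02,0],0,0],[[0.024,0.02,0],0,0],[[0.024,0.02,0],0,0],[[0.024,0.02,0],0,0],[[0.024,0.02,0],0,0],[[0.024,0.02,0],0,0],[[0,0,0],0,0],[[0,0,0],0,0]]'

```text
time: 1.7
ee_pos: [0.5142, -0.3889, 0.2138]
ee_rot: [-42.5, 90.0, 162.5]
force: [-0.5, -0.0, -0.0]
width: 0.0854
```

Run:
```python
from h import *
st=env.read_state(); print(st["time"],st["ee_pos"],rot(st["ee_rot"]).round(3).tolist(),st["q"].round(1))
c=env.capture("wrist"); print(np.array(c["hand_eye"]).round(3).tolist())
for f in (env.landmark_of,env.find_in):
    for r in f("round_grip","wrist")[:2]: print(r,atz(c,r["location"],.078,st).round(4))
im=c["frame"]
cv2.imwrite("pics/c.png",im)
```

```text
1.7 [ 0.51423214 -0.3888909   0.21377784] [[-0.0, 0.423, -0.906], [0.0, -0.906, -0.423], [-1.0, -0.0, 0.0]] [ 38.2  18.8  -6.5  84.4   2.1  77.  -33.4]
[[-0.0, -0.292, 0.956, -0.159], [1.0, 0.0, 0.0, -0.0], [-0.0, 0.956, 0.292, -0.074], [0.0, 0.0, 0.0, 1.0]]
{'location': [175.4, 257.6], 'conf': 0.76} [ 0.514  -0.3906  0.078 ]
{'location': [173.7, 256.9], 'conf': 0.64} [ 0.5153 -0.3893  0.078 ]
```

View pics/c.png

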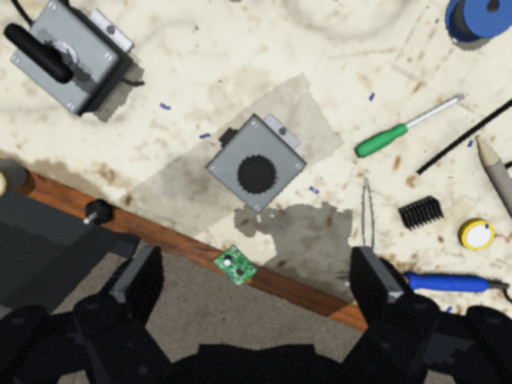

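The wrist view confirms the knob at row 174, col 257, which gives (0.514, -0.390), about under the TCP. Next I'll descend and close.

arm_command --rows '[[[0,-0.001,-0.0133],0,0],[[0,0,-0.0133],0,0],[[0,0,-0.0133],0,0],[[0,0,-0.0133],0,0],[[0,0,-0.0133],0,0],[[0,0,-0.0133],0,0],[[0,0,-0.0133],0,0],[[0,0,-0.0133],0,0],[[0,0,-0.0133],0,0],[[0,0,-0.0123],0,0],[[0,0,0],0,0],[[0,0,0],0,0.5],[[0,0,0],0,1],[[0,0,0],0,1],[[0,0,0],0,1],[[0,0,0],0,1],[[0,0,0],0,1],[[0,0,0],0,1],[[0,0,0],0,1]]'

```text
time: 3.75
ee_pos: [0.5138, -0.3905, 0.0819]
ee_rot: [-141.3, 90.0, 63.6]
force: [0.2, 0.5, -0.0]
width: -0.0
```

The width reads 0, so the jaws may have missed the knob. I'll look.

Run:
```python
from h import *
st=env.read_state(); print(st["time"],st["ee_pos"],st["force"],st["ft_torque"],st["width"])
a=env.capture("wrist")["frame"]; b=env.capture("scene")["frame"]
print(env.find_in("round_grip","scene")[:2])
t=env.capture("top")["frame"]
print(env.find_in("round_grip","top")[:2])
b=cv2.resize(b[120:270,200:400],(533,400)); t=cv2.resize(t[150:270,230:390],(533,400))
cv2.imwrite("pics/d.png",a); cv2.imwrite("pics/e.png",cv2.resize(np.hstack([b,t]),(800,300)))
```

```text
3.75 [ 0.5137838  -0.39049485  0.08191979] [ 0.18973646  0.52290083 -0.0184263 ] [-0.00391852  0.01951035 -0.04479979] -2.7674757298771113e-05
[{'location': [178.4, 289.8], 'conf': 0.78}]
[]
```

View pics/d.png

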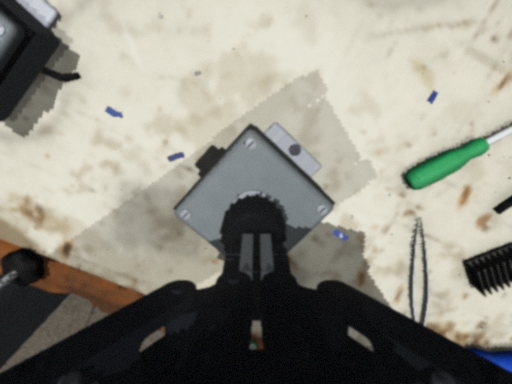

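View pics/e.png

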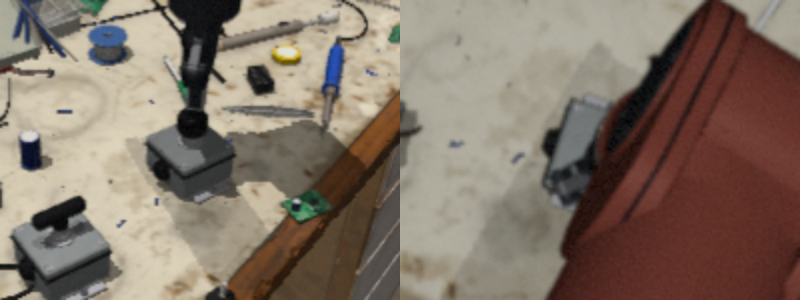

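```bash
cat >> h.py <<'E'
def proj(c,P,st=None):
    if "hand_eye" in c:
        H=np.array(c["hand_eye"]); Rt=rot(st["ee_rot"]); o=np.array(st["ee_pos"])+Rt@H[:3,3]; M=Rt@H[:3,:3]
    else: o,M=np.array(c["position"]),rot(c["orientation"])
    p=M.T@(np.array(P)-o); s=p[:2]/p[2]; s=s*(1+c["k1"]*(s@s)); K=np.array(c["K"])
    return np.array([K[1,1]*s[1]+K[1,2],K[0,0]*s[0]+K[0,2]])
E
python3 - <<'E'
from h import *
st=env.read_state(); e=np.array(st["ee_pos"])
w=env.capture("wrist"); s=env.capture("scene")
for n,c in (("w",w),("s",s)):
    for l,z in (("tip",.06),("tcp",.082),("knobtop",.091),("boxtop",.05),("hi",.12)):
        print(n,l,proj(c,[e[0],e[1],z],st).round(0))
a=w["frame"][150:330,160:360].copy(); b=s["frame"][100:240,230:360].copy()
def ring(c,z,r,col,im,off,k):
    for t in np.linspace(0,6.28,40):
        p=(proj(c,[e[0]+r*np.cos(t),e[1]+r*np.sin(t),z],st)-off)*k
        cv2.circle(im,(int(p[1]),int(p[0])),1,col,-1)
def mk(c,im,off,k):
    im=cv2.convertScaleAbs(cv2.resize(im,None,fx=k,fy=k,interpolation=cv2.INTER_CUBIC),alpha=1.6,beta=20)
    ring(c,.091,.017,(0,255,0),im,off,k);ring(c,.065,.017,(0,0,255),im,off,k);ring(c,.111,.017,(255,255,0),im,off,k)
    p=(proj(c,[e[0],e[1],.06],st)-off)*k; cv2.circle(im,(int(p[1]),int(p[0])),4,(255,0,255),-1); return im
A=mk(w,a,np.array([150,160]),2);B=mk(s,b,np.array([100,230]),3)
h=np.zeros((430,800,3),np.uint8); h[:A.shape[0],:A.shape[1]]=A; h[:B.shape[0],405:405+B.shape[1]]=B
cv2.imwrite("pics/f.png",h)
E
```

```text
w tip [220. 256.]
w tcp [235. 256.]
w knobtop [243. 256.]
w boxtop [214. 256.]
w hi [273. 256.]
s tip [186. 296.]
s tcp [179. 297.]
s knobtop [176. 297.]
s boxtop [190. 296.]
s hi [165. 298.]
```

View pics/f.png

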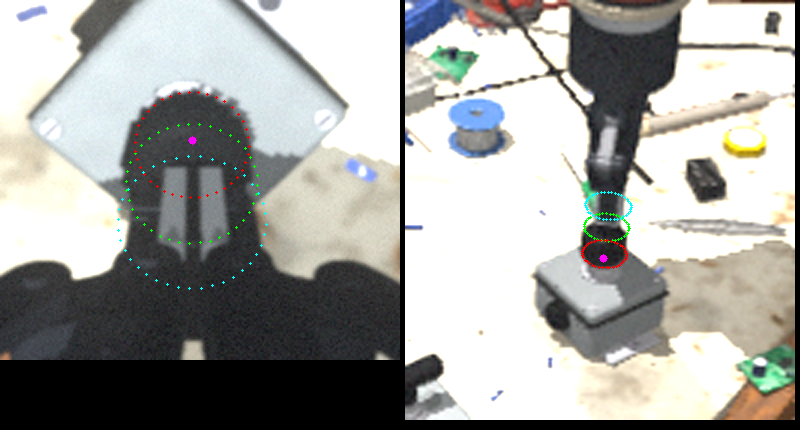

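arm_command --rows '[[[0,0,0.004],0,1],[[0,0,0.004],0,1],[[0,0,0.004],0,1],[[0,0,0.004],0,1],[[0,0,0.004],0,1],[[0,0,0],0,1]]'

```text
time: 4.7
ee_pos: [0.5141, -0.3908, 0.1028]
ee_rot: [121.3, 89.9, -33.8]
force: [0.1, -0.1, 0.1]
width: -0.0002
```

Run:
```python
from h import *
st=env.read_state(); e=np.array(st["ee_pos"]); print(st["time"],e,st["force"],st["width"])
w=env.capture("wrist"); s=env.capture("scene")
for n in("wrist","scene"):
    print(n,[(r["location"],r["conf"]) for r in env.find_in("round_grip",n)[:2]])
T=lambda x,z:e+rot(st["ee_rot"])@np.array([x,0,z])
for x in (0,-.01,.022): print(x,"front",proj(w,T(x,-.011),st).round(0),"scene",proj(s,T(x,0)).round(0))
A=cv2.resize(w["frame"][150:350,160:360],(400,400)); B=cv2.resize(s["frame"][110:230,240:360],(400,400),interpolation=cv2.INTER_CUBIC)
cv2.imwrite("pics/g.png",cv2.convertScaleAbs(np.hstack([A,B]),alpha=2,beta=30))
```

```text
4.7 [ 0.51412431 -0.39075136  0.10276325] [ 0.08214642 -0.1158493   0.0641298 ] -0.00023311665544301606
wrist [([215.0, 250.0], 0.57)]
scene [([177.8, 293.1], 0.7)]
0 front [217. 256.] scene [171. 298.]
-0.01 front [224. 256.] scene [168. 298.]
0.022 front [203. 256.] scene [179. 297.]
```

View pics/g.png

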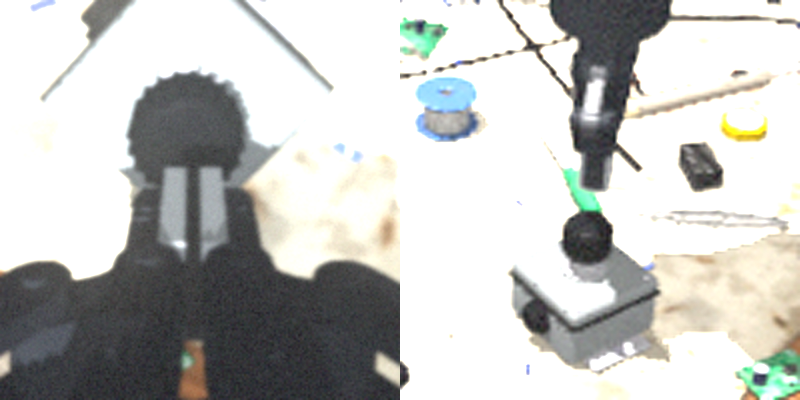

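The fingers closed above the knob. Both cameras place the shut fingertips about 18 mm behind the reported TCP instead of 22 mm ahead of it, so the real tip is about 40 mm higher than stated. The knob is untouched. I'll open, go lower under force control, and shift slightly toward the knob.

arm_command --rows '[[[0.001,0.002,0],0,0],[[0,0,0],0,0],[[0,0,0],0,0],[[0,0,0],0,0],[[0,0,0],0,0],[[0,0,0],0,0],[[0,0,-0.008],0,0],[[0,0,-0.008],0,0],[[0,0,-0.008],0,0],[[0,0,-0.008],0,0],[[0,0,-0.008],0,0],[[0,0,-0.004],0,0],[[0,0,-0.004],0,0],[[0,0,0],0,0]]'

```text
time: 6.3
ee_pos: [0.5146, -0.3884, 0.0533]
ee_rot: [-60.0, 90.0, 144.9]
force: [0.7, 0.4, -0.1]
width: 0.0862
```

Run:
```python
from h import *
st=env.read_state(); e=np.array(st["ee_pos"]); print(st["time"],e,st["force"],st["width"])
w=env.capture("wrist"); s=env.capture("scene")
A=cv2.resize(w["frame"][150:350,120:400],(420,300)); B=cv2.resize(s["frame"][110:230,230:370],(380,326),interpolation=cv2.INTER_CUBIC)[:300]
cv2.imwrite("pics/i.png",cv2.convertScaleAbs(np.hstack([A,B]),alpha=2,beta=30))
```

```text
6.3 [ 0.51455712 -0.38835356  0.05332396] [ 0.70450061  0.37706281 -0.11998131] 0.08619255964941352
```

View pics/i.png

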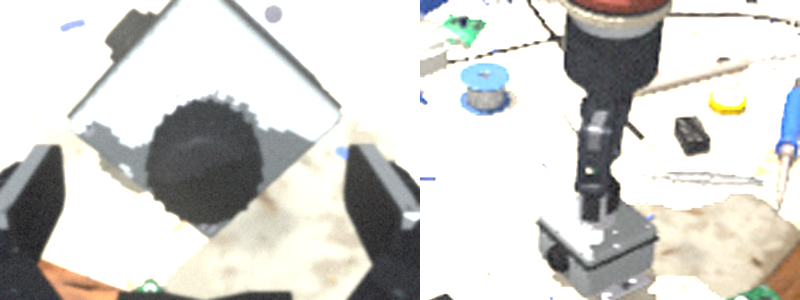

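No contact, and the fingers straddle the knob. I'll go 4 mm lower and close.

arm_command --rows '[[[0,0,-0.004],0,0],[[0,0,0],0,0.4],[[0,0,0],0,1],[[0,0,0],0,1],[[0,0,0],0,1],[[0,0,0],0,1],[[0,0,0],0,1],[[0,0,0],0,1]]'

```text
time: 7.2
ee_pos: [0.5147, -0.3882, 0.0504]
ee_rot: [-93.7, 90.0, 111.2]
force: [-1.9, 2.2, 5.5]
width: 0.0317
```

Gripped, with width about 32 mm. Now I'll pull up 22 mm.

arm_command --rows '[[[0,0,0.002],0,1],[[0,0,0.003],0,1],[[0,0,0.003],0,1],[[0,0,0.003],0,1],[[0,0,0.003],0,1],[[0,0,0.003],0,1],[[0,0,0.003],0,1],[[0,0,0.002],0,1],[[0,0,0],0,1],[[0,0,0],0,1]]'

```text
time: 8.2
ee_pos: [0.5146, -0.3882, 0.0707]
ee_rot: [-71.6, 89.9, 133.3]
force: [4.5, -1.3, -15.4]
width: 0.0316
```

Run:
```python
from h import *
st=env.read_state(); e=np.array(st["ee_pos"]); print(st["time"],e,st["force"],st["width"])
w=env.capture("wrist"); s=env.capture("scene")
print([proj(s,[.515,-.389,z]).round(0) for z in (.065,.085,.05)])
A=cv2.resize(w["frame"][150:350,120:400],(420,300)); B=cv2.resize(s["frame"][130:220,240:354],(380,300),interpolation=cv2.INTER_CUBIC)
cv2.imwrite("pics/j.png",cv2.convertScaleAbs(np.hstack([A,B]),alpha=2,beta=30))
```

```text
8.2 [ 0.51463511 -0.38820655  0.07071003] [  4.49467768  -1.28297483 -15.3525612 ] 0.03162319505554115
[array([185., 296.]), array([178., 296.]), array([190., 295.])]
```

View pics/j.png

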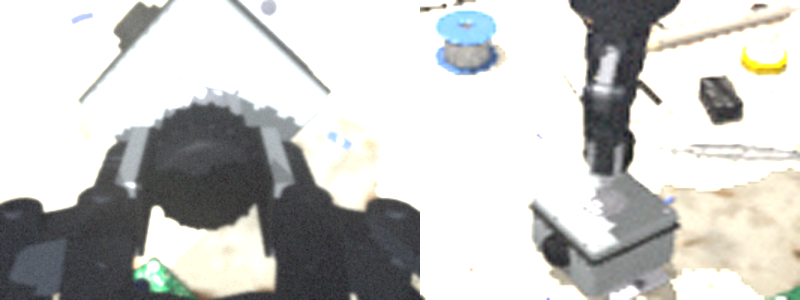

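The wrist and scene views show the knob held between the pads and raised to its stop. The TCP rose 20 mm and the pull is 15 N. I'll keep it out for about a second, then push it back 23 mm.

arm_command --rows '[[[0,0,0],0,1],[[0,0,0],0,1],[[0,0,0],0,1],[[0,0,0],0,1],[[0,0,0],0,1],[[0,0,0],0,1],[[0,0,-0.003],0,1],[[0,0,-0.003],0,1],[[0,0,-0.003],0,1],[[0,0,-0.003],0,1],[[0,0,-0.003],0,1],[[0,0,-0.003],0,1],[[0,0,-0.003],0,1],[[0,0,-0.002],0,1],[[0,0,0],0,1],[[0,0,0],0,1],[[0,0,0],0,1]]'

```text
time: 10.0
ee_pos: [0.5148, -0.3883, 0.0504]
ee_rot: [-114.3, 90.0, 90.6]
force: [-7.1, 8.3, 12.5]
width: 0.0315
```

Knob back at the starting height, with 12 N pressing it down. I'll let it go and retreat straight up.

arm_command --rows '[[[0,0,0],0,0],[[0,0,0],0,0],[[0,0,0],0,0],[[0,0,0],0,0],[[0,0,0],0,0],[[0,0,0],0,0],[[0,0,0.012],0,0],[[0,0,0.015],0,0],[[0,0,0.015],0,0],[[0,0,0.015],0,0],[[0,0,0.015],0,0],[[0,0,0.015],0,0],[[0,0,0.015],0,0],[[0,0,0.015],0,0],[[0,0,0.015],0,0],[[0,0,0.015],0,0],[[0,0,0.015],0,0],[[0,0,0],0,0]]'

```text
time: 11.8
ee_pos: [0.5158, -0.3892, 0.2137]
ee_rot: [120.9, 89.8, -34.2]
force: [-0.4, -0.3, -0.1]
width: 0.0855
```

Run:
```python
from h import *
st=env.read_state(); e=np.array(st["ee_pos"]); print(st["time"],e,st["force"],st["width"])
w=env.capture("wrist"); s=env.capture("scene")
for n,c in(("wrist",w),("scene",s)):
    print(n,[(r["location"],r["conf"]) for r in env.landmark_of("round_grip",n)[:2]],[proj(c,[.515,-.389,z],st).round(0) for z in (.078,.098)])
S0=cv2.imread("pics/a.png")
f=lambda im,a,b:cv2.resize(im[a:b,200:330],(400,int(400*(b-a)/130)),interpolation=cv2.INTER_CUBIC)
cv2.imwrite("pics/k.png",cv2.convertScaleAbs(np.hstack([f(S0,160,280),f(s["frame"],160,280)]),alpha=1.6,beta=20))
d=cv2.absdiff(S0,s["frame"]).max(2); print("mean diff round",d[170:220,270:320].mean(),"tee",d[215:270,203:258].mean())
```

```text
11.8 [ 0.51575636 -0.38917079  0.21373289] [-0.38390283 -0.30686869 -0.09411334] 0.08548154011360277
wrist [([176.1, 251.8], 0.91)] [array([175., 255.]), array([181., 255.])]
scene [([182.9, 294.4], 0.52)] [array([180., 296.]), array([173., 297.])]
mean diff round 10.1124 tee 5.617851239669421
```

View pics/k.png

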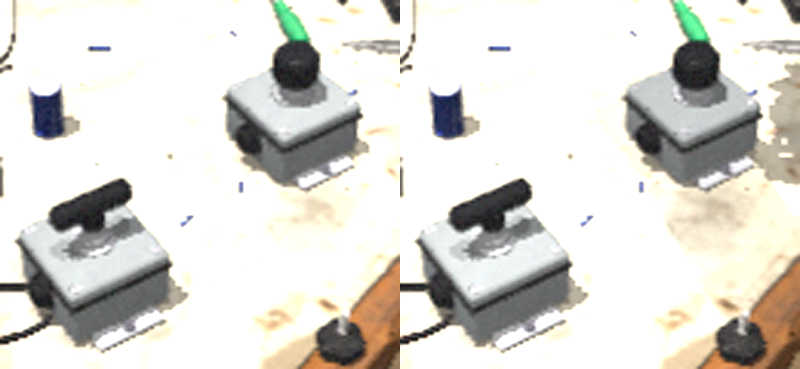

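Before and after match: knob fully in, T handle unmoved, arm clear at 0.21 m. I'm handing it in.

```bash
python3 -c "
from bench import env
env.job_done(); print(env.read_state()['time'])"
```

```text
the job is handed in; nothing more can be done
the job is handed in; nothing more can be done
```

The job is handed in: I pulled the round knob out to its stop, held it out for about a second, then pushed it back in and let go. No verdict was reported.

- **Pull:** the knob rose 20 mm and met its hard stop with about 15 N of pull. I kept it gripped while it was out rather than letting go.
- **Push back:** the tool returned to its starting height with about 12 N of downward force, then I opened the gripper and retreated straight up.
- **Last checks, at 11.8 s of the 32 s allowed:** the scene picture matches the first one, with the knob in and the T handle unmoved. The network's knob position also fits the pushed-in height. The gripper was open, force was near zero and the reported tool height was 0.21 m.
- **What disagreed:** my first grasp closed on air above the knob without touching it. Both cameras showed the closed fingertips about 18 mm behind the reported tool point, not 22 mm ahead of it as stated. I went about 32 mm lower and the second grasp held. The scene camera's knob position also differed from the top and wrist cameras' by 5–10 mm, which did not affect the grasp.

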